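Seat the cheese block in the portioning guide

ROBOT

A 6-joint arm with a two-finger parallel gripper is mounted at the origin on the work surface. World frame = base frame: x ahead of the robot, y to its left, z up, the work surface at z = 0. Lengths are in m, angles in rad, forces in N, time in s.
With the tool pointing down it reaches from about 0.35 to 0.95 m from the base axis. Payload 17.4 kg.
Tool frame: the origin (TCP) lies midway between the tips of the shut fingers; the grasp point (between the pads) lies 19 mm behind it; y points along the fingers, z is the direction in which the jaws open and shut, and the axes are right-handed (so a half turn about y gives the same grasp; the last joint's range is limited). The gripper opens to 93 mm and grips with 3 to 60 N. Pads are 15 mm wide; open, the fingers measure 128 mm over their backs; the gripper's body (75 mm by 188 mm) begins 65 mm behind the grasp point.
Start: joints at [1.239, 0.116, 1.442, -0, 1.584, -0.038], TCP at [0.195, 0.646, 0.219] pointing down, gripper open.
Joint ranges: [-2.83, 2.83], [-0.83, 2.19], [0.07, 2.5], [-1.14, 4.28], [0.01, 3], [-2.97, 2.97]. Speed limits (rad/s): [1.89, 1.89, 2.22, 3.14, 3.14, 3.14].

INTERFACE

Orientations are given as a unit quaternion [w, x, y, z].
In Python, from bench import * gives the robot as it stands. The module is installed in compiled form; this text tells all that it offers.
- The arm moves only by the tool send_rows, never from a script. Its argument "targets" is a list of rows, each a list of 6 numbers: the shift along the tool's x, y, z as a fraction of full scale, then the turn, a rotation vector about the tool's x, y, z as a fraction of full scale. A call has exactly 10 rows; each row shifts and turns the pose as measured when the row begins, along the tool's axes as they then stand; what a row does not reach is not made up. Full scale, the value 1, is 0.04 m for a shift and 0.1 rad for a turn. A row lasts 1/12 s, in which the tool goes at most 41.7 mm and 7.16 degrees, less where a joint would pass 70% of its speed; a pose out of reach is approached as far as the arm can. A call with a number of a shift or a turn outside -1 to 1 is refused whole. A call with a gripper value outside its range is refused whole. "claw" is the closure in counts, from 0 (fully open) to 255 (shut), set as the call begins (left out, the last holds). The fingers move at their own pace and stop on an object; "force" is the grip in N (left out, the last holds). Time passes only in rows, so rows that do not move let the fingers close, or fill a call up. It gives the time, the measured TCP pose, the force and the opening at its end, in the units of the state.
- sense(): the state, without advancing time (a new reading comes with each control period).
- get_image(name): name is "scene" or "top" or "wrist"; returns the picture (420x560x3 uint8, red, green, blue); there is no depth.
- camera_model(name): a dict with "K" (3x3 intrinsics, pixels), "dist" ([k1, k2, p1, p2, k3] as OpenCV has them; the pictures are not rectified), "position" and "rotation" of the camera in the world. Camera axes: x right, y up, looking along -z (the intrinsics and any distortion apply to the point x, -y, -z); pixel columns grow to the right and rows downward; lengths in m; the calibration is good to about 2 mm. A picture is of the moment at which its call begins: read the wrist's pose just before it. camera_model takes no time and is no camera call; for the wrist camera it gives the pose at the moment of the call.
- sign_off(): hands the job in, once; it reports no verdict.
The state is a dict: "time_s": time; "qpos": joint angles; "dq": joint speeds; "effort": joint torques, N m; "ee_pos": TCP position; "ee_rot": TCP orientation; "force": force on the tool from outside, world axes, zero at the start; "moment": the same for the moment, N m; "opening": finger opening in m.
Only numpy, scipy, OpenCV 4.12 (cv2) and the standard library are available. Lean on these libraries where they do the work, as an engineer would, in place of code of your own. Each camera call takes 0.05 s, during which the arm holds its last target. There are 200 camera calls.

TASK

Using fingertips only, push the large rectangular block of cheese along the table into the corner of the metal guide, so that its long side lies flush against the long fence and its end flush against the end stop. Also push the sliding follower plate along the fence until it rests against the block's free end, so that the block is held in the corner. Keep the block flat on the table the whole time (do not lift or tip it), leave every other thing where it stands, and finish clear of everything.

Things in the scene. Friction and masses are not known exactly. Their poses are not given: they have to be found in the camera images.
- guide: L-shaped aluminium guide fixed to the table. Origin: inner corner, at table height. Fence: wall 40 mm high, 8 mm thick, face = plane x=0 looking to -x (to the robot), y from 0 to -380 mm, 38 mm foot behind it. End stop: wall 40 mm high, 8 mm thick, face = plane y=0 looking to -y, x from 0 to -88 mm. A seated block's centre is at x=-45, y=-60 mm here.
- block: the large rectangular cheese block, square corners, 90 mm (own x) by 120 mm (own y, long sides) by 45 mm high, about 0.5 kg, loose. Origin: centre of underside. Starts on the robot's side of the fence, between end stop and follower, turned up to 0.35 rad from the guide (its x, y roughly the guide's x, y). Slides on the steel under a few newtons.
- follower (a joint): position (m) of the follower plate along the fence: its face is at guide y = value - 0.300. Grows as it slides in guide +y towards the end stop, at most 0.2; at 0.18 it just touches the end of a seated block. Starts between 0 and 0.04; about 2 N of friction; stays where it is left.
- follower_face (a point): centre of the follower plate's face towards the end stop (guide +y), 27 mm above the table, guide x=-41 mm; axes as the guide's. The plate is upright steel, 8 mm thick (to guide -y), guide x -76 to -6 mm, z 4 to 50 mm. Its carriage rides on the fence top behind the face: guide x -10 to +24 mm, 36 mm long, 54 mm high; the plate's back is free to push on at x -76 to -12 mm.
- round_end: bystander: cheese piece in the same cheese as the block but with one end rounded to a half circle, 90 mm long by 90 mm wide, 45 mm high; stands near the open end of the guide. Origin under the centre of the half circle
- offcut: bystander: small cheese stick 60 x 32 x 30 mm behind the fence; origin under its centre
- small_round: bystander: small round cheese, 56 mm diameter, 40 mm high, just outside the end stop; origin under its centre
- bottle: bystander: closed white bottle, 60 mm diameter, 150 mm high; origin under its centre
- jar: bystander: closed white jar, 64 mm diameter, 85 mm high; origin under its centre
- bowl: bystander: small steel bowl, 90 mm diameter, 50 mm high; origin under its centre
- spatula: bystander: kitchen spatula 280 mm long, lying flat on the left of the table
Not all that is in view belongs to the job. Leave any orange or yellow look-alike of the block alone.

How it is judged:
At the end, for the whole second after the job is handed in: The block lies flat and at rest in the corner, its centre within 5 mm of the seated place both along and across the fence, and square to the guide within 0.05 rad (3 degrees); the follower's face has come to within 7 mm of the end of a seated block (guide y above -127 mm) and is at rest (x of block in the frame of guide between -0.05 and -0.04 m and y of block in the frame of guide between -0.065 and -0.055 m and angle between the x axis of block and the x axis of guide, either way round below 0.05 rad and angle between block's own z axis and vertical below 0.05 rad and height (world z) of block below 0.004 m and linear speed of block below 0.01 m/s and y of follower_face in the frame of guide above -0.127 m and velocity of joint follower between -0.01 and 0.01 m/s); the robot touches nothing.
It fails at once if the block is lifted (6 mm) or tipped (0.12 rad) (height (world z) of block above 0.006 m or angle between block's own z axis and vertical above 0.12 rad).
It fails at once if another thing is moved by more than 25 mm (distance of any of round_end, offcut, small_round, bottle, jar, bowl, spatula from where it was at the start of the episode above 0.025 m).
It also fails if it takes over 58 s, if anything falls off the work surface, if the arm or the gripper's body presses on something with over 40 N, if the wrist force passes 120 N, or if a joint passes its speed limit or range.

## Working session

There is one attempt and no reset: what is moved stays moved. The work goes in short steps, Python scripts to look and compute and a tool call to move; the robot and the scene stay as the last step left them, time stands still between calls to the robot, and variables do not carry over. Pictures are saved under pics/ and viewed, about 8 in all and at most 12, crops included, and the job is handed in when it is done.

Besides the shell and the picture viewer there is one more tool, called after "Call:" in YAML: its name, and indented under it one key for each argument. send_rows: Moves the arm, as the interface text tells. Shift numbers are shares of 0.04 m and turn numbers shares of 0.1 rad, none past 1 either way. Its arguments: {"type":"object","properties":{"targets":{"type":"array"},"claw":{"type":"number"},"force":{"type":"number"}},"required":["targets"]}

```bash
mkdir -p pics; python3 - <<'E'
from bench import *
import cv2, numpy as np
np.set_printoptions(precision=4,suppress=True)
print(sense())
for n in ["top","scene"]:
    im=get_image(n); cv2.imwrite(f"pics/{n}0.png",im[:,:,::-1]); print(n,camera_model(n))
E
```

```text
{'time_s': 0.0, 'qpos': array([ 1.2392,  0.1165,  1.4423,  0.    ,  1.584 , -0.0378]), 'dq': array([ 0.0001, -0.001 ,  0.0006, -0.0008, -0.0003, -0.0006]), 'effort': array([  0.0019, -72.1262, -62.2619,   0.0781,   0.024 ,  -0.0001]), 'ee_pos': array([0.1954, 0.6459, 0.2179]), 'ee_rot': array([-0.6991,  0.6999, -0.1036,  0.1034]), 'force': array([-0.8668,  0.4688, -0.4058]), 'moment': array([-0.0322, -0.0193, -0.0096]), 'opening': 0.0930536900551344}
top {'K': array([[541.5187,   0.    , 288.844 ],
       [  0.    , 541.5187, 210.0758],
       [  0.    ,   0.    ,   1.    ]]), 'dist': array([-0.2221,  0.    ,  0.    ,  0.    ,  0.    ]), 'position': array([ 0.4245, -0.0149,  1.4053]), 'rotation': array([ 0.7156,  0.0213, -0.0342, -0.6974])}
scene {'K': array([[448.5512,   0.    , 278.7005],
       [  0.    , 448.5512, 208.785 ],
       [  0.    ,   0.    ,   1.    ]]), 'dist': array([-0.1506,  0.    ,  0.    ,  0.    ,  0.    ]), 'position': array([ 1.1506, -0.3045,  1.061 ]), 'rotation': array([0.8001, 0.2412, 0.153 , 0.5275])}
```

View pics/top0.png

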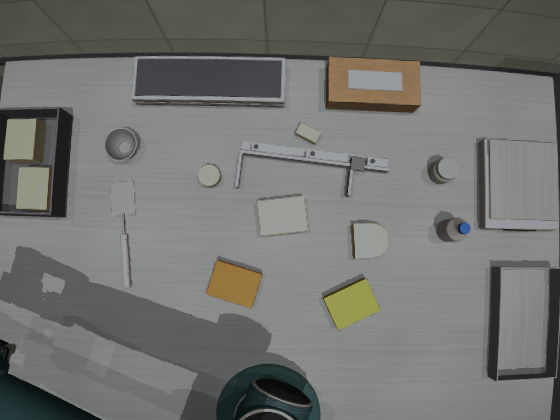

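View pics/scene0.png

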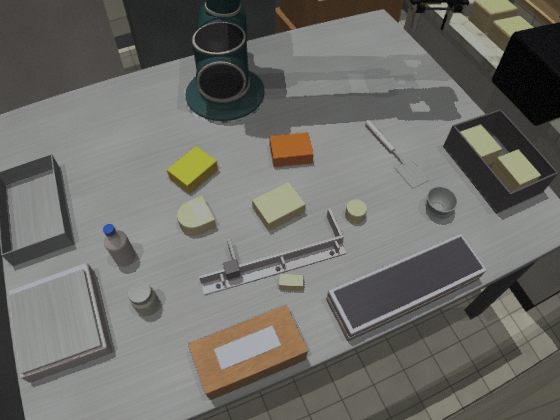

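```bash
cat > h.py <<'E'
from bench import *
import cv2, numpy as np
from scipy.spatial.transform import Rotation as R
np.set_printoptions(precision=4,suppress=True)
def rot(q): return R.from_quat(np.r_[q[1:],q[0]]).as_matrix() if np.size(q)==4 else np.asarray(q)
def rays(cm,px):
    u=cv2.undistortPoints(np.float64(px).reshape(-1,1,2),cm["K"],cm["dist"]).reshape(-1,2)
    return np.c_[u[:,0],-u[:,1],-np.ones(len(u))]@rot(cm["rotation"]).T
def onplane(cm,px,z):
    d=rays(cm,px); p=cm["position"]; return p+d*((z-p[2])/d[:,2])[:,None]
def tri(cms,pxs):
    A=np.zeros((3,3));b=np.zeros(3)
    for c,p in zip(cms,pxs):
        d=rays(c,[p])[0]; d/=np.linalg.norm(d); M=np.eye(3)-np.outer(d,d); A+=M; b+=M@c["position"]
    return np.linalg.solve(A,b)
def proj(cm,P):
    X=(np.atleast_2d(P)-cm["position"])@rot(cm["rotation"])
    X=X*[1,-1,-1]; return cv2.projectPoints(X,np.zeros(3),np.zeros(3),cm["K"],cm["dist"])[0].reshape(-1,2)
def crop(im,x0,y0,x1,y1,s,name):
    c=cv2.resize(im[y0:y1,x0:x1],None,fx=s,fy=s,interpolation=cv2.INTER_CUBIC); cv2.imwrite(name,c)
E
python3 - <<'E'
from h import *
a=cv2.imread("pics/top0.png"); b=cv2.imread("pics/scene0.png")
crop(a,220,120,400,270,4,"pics/top0c.png"); crop(b,190,170,370,305,4,"pics/scene0c.png")
E
```

```text
(no output)
```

View pics/top0c.png

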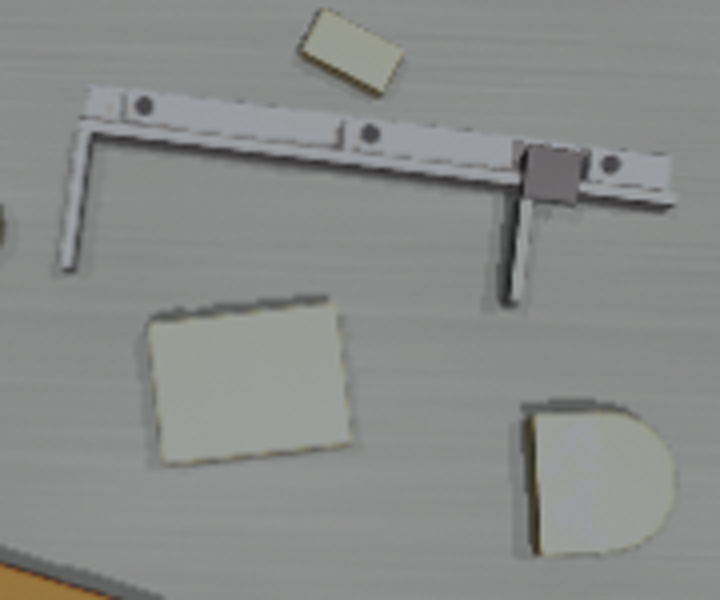

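View pics/scene0c.png

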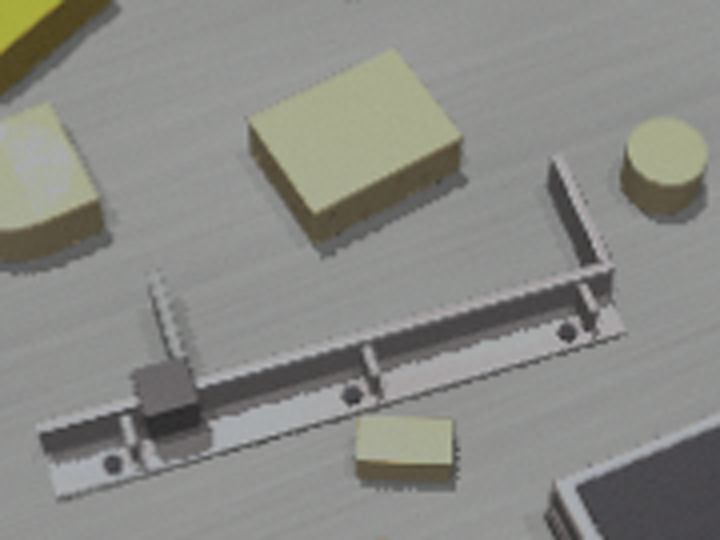

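```bash
python3 - <<'E'
from h import *
T=camera_model("top");S=camera_model("scene")
t=lambda p:(np.array(p,float)+.5)/4-.5+[220,120]
s=lambda p:(np.array(p,float)+.5)/4-.5+[190,170]
bt=t([(150,320),(335,300),(352,443),(163,463)]); bs=s([(462,138),(317,212),(250,122),(393,52)])
for p,q in zip(bt,bs): print("tri",tri([T,S],[p,q]))
B=onplane(T,bt,.045); print(B, np.linalg.norm(np.roll(B,-1,0)-B,axis=1), B.mean(0))
B2=onplane(S,bs,.045); print(B2.mean(0))
G=onplane(T,t([(93,134),(672,207),(75,268),(62,266)]),.04); print("guide top",G)
print("corner tri",tri([T,S],[t((93,134)),s((597,266))]), "end tri", tri([T,S],[t((672,207)),s((40,428))]))
GS=onplane(S,s([(597,266),(40,428),(551,160)]),.04); print("scene guide",GS)
F=onplane(T,t([(520,200),(512,304),(521,304)]),.05); print("plate top",F)
fx=G[1]-G[0]; a=np.arctan2(-fx[0],-fx[1]); print("fence",a, np.linalg.norm(fx))
# block y axis
by=(B[0]-B[1]+B[3]-B[2]); print("by ang",np.arctan2(by[0],by[1]),"guide y ang",np.arctan2(-fx[0],-fx[1]))
for nm,px in [("round",(538,412)),("round2",(540,553)),("round3",(676,480))]: print(nm,onplane(T,[t(px)],.045))
E
```

```text
tri [0.5566 0.0422 0.0409]
tri [ 0.5727 -0.0734  0.0422]
tri [ 0.4828 -0.0864  0.0345]
tri [0.4664 0.0313 0.0335]
[[ 0.5563  0.0423  0.045 ]
 [ 0.5721 -0.0741  0.045 ]
 [ 0.482  -0.0869  0.045 ]
 [ 0.4663  0.0315  0.045 ]] [0.1175 0.091  0.1194 0.0906] [ 0.5192 -0.0218  0.045 ]
[ 0.5244 -0.0234  0.045 ]
guide top [[ 0.6752  0.0827  0.04  ]
 [ 0.639  -0.2903  0.04  ]
 [ 0.5887  0.0912  0.04  ]
 [ 0.5897  0.0995  0.04  ]]
corner tri [0.6774 0.0841 0.03  ] end tri [ 0.6418 -0.2925  0.0244]
scene guide [[ 0.6822  0.081   0.04  ]
 [ 0.6498 -0.2917  0.04  ]
 [ 0.596   0.0905  0.04  ]]
plate top [[ 0.6388 -0.1902  0.05  ]
 [ 0.5721 -0.186   0.05  ]
 [ 0.5723 -0.1917  0.05  ]]
fence 0.09674102532527543 0.3747739282538905
by ang -0.13322248038951046 guide y ang 0.09674102532527543
round [[ 0.5045 -0.2043  0.045 ]]
round2 [[ 0.4155 -0.2072  0.045 ]]
round3 [[ 0.4634 -0.2936  0.045 ]]
```

```bash
cat >> h.py <<'E'
C=np.array([.677,.082,0]); YW=-.0967
Rg=R.from_euler('z',YW).as_matrix()
def w(gx,gy,z): return C+Rg@[gx,gy,0]+[0,0,z]
def g(p): return Rg.T@(np.asarray(p)-C)
def togo(target,yz=None):
    s=sense(); M=rot(s["ee_rot"])
    print("t",s["time_s"],"pos",s["ee_pos"],"guide",g(s["ee_pos"]),"F",s["force"],"open",s["opening"]); print(M)
    d=np.asarray(target)-s["ee_pos"]; print("shift in tool axes, full scales:",M.T@d/.04, "world",d)
    # wanted: tool y down, tool z along +-guide y
    for sg in (1,-1):
        z=sg*Rg[:,1]; y=np.array([0,0,-1.]); x=np.cross(y,z); W=np.c_[x,y,z]
        print("turn units",sg,R.from_matrix(M.T@W).as_rotvec()/.1, "shift after turn", W.T@d/.04)
E
python3 -c "
from h import *
print(w(-.24,-.115,.15)); togo(w(-.24,-.115,.15))"
```

```text
[ 0.427  -0.0093  0.15  ]
t 0.1 pos [0.1954 0.6459 0.218 ] guide [-0.5338  0.5148  0.218 ] F [-0.4558 -0.5621 -0.0847] open 0.09296345109537972
[[ 0.9571 -0.0003  0.2896]
 [-0.2896 -0.001   0.9571]
 [-0.     -1.     -0.0011]]
shift in tool axes, full scales: [ 10.2851   1.7141 -13.9991] world [ 0.2316 -0.6552 -0.068 ]
turn units 1 [ 0.0107 -1.9711 -0.0013] shift after turn [  7.344    1.6993 -15.7441]
turn units -1 [ 0.0019 29.4448  0.0158] shift after turn [-7.344   1.6993 15.7441]
```

Call:
send_rows:
  targets:
    - [0, 0, 0, 0, -0.98, 0]
    - [0, 0, 0, 0, -0.98, 0]
    - [0.4, 0, -0.85, 0, 0, 0]
    - [0.4, 0, -0.85, 0, 0, 0]
    - [0.4, 0, -0.85, 0, 0, 0]
    - [0.4, 0, -0.85, 0, 0, 0]
    - [0.4, 0, -0.85, 0, 0, 0]
    - [0.4, 0, -0.85, 0, 0, 0]
    - [0.4, 0, -0.85, 0, 0, 0]
    - [0.4, 0, -0.85, 0, 0, 0]
  claw: 70
  force: 20

```text
time_s: 0.93
ee_pos: [0.2983, 0.3558, 0.2113]
ee_rot: [-0.703, 0.71, -0.03, 0.026]
force: [1.2, 0.4, 0.6]
opening: 0.0673
```

Call:
send_rows:
  targets:
    - [0.4, 0, -0.85, 0, 0, 0]
    - [0.4, 0, -0.85, 0, 0, 0]
    - [0.4, 0, -0.85, 0, 0, 0]
    - [0.4, 0, -0.85, 0, 0, 0]
    - [0.4, 0, -0.85, 0, 0, 0]
    - [0.4, 0, -0.85, 0, 0, 0]
    - [0.4, 0, -0.85, 0, 0, 0]
    - [0.4, 0, -0.85, 0, 0, 0]
    - [0, 0, 0, 0, 0, 0]
    - [0, 0, 0, 0, 0, 0]

```text
time_s: 1.77
ee_pos: [0.4056, 0.0534, 0.2124]
ee_rot: [-0.703, 0.71, -0.031, 0.029]
force: [-0.0, -0.1, -1.0]
opening: 0.0677
```

```bash
python3 -c "
from h import *
togo(w(-.24,-.115,.15))"
```

```text
t 1.7667 pos [0.4056 0.0534 0.2124] guide [-0.2674 -0.0546  0.2124] F [-0.0366 -0.0827 -0.9939] open 0.0677202124025316
[[ 0.9963 -0.0035  0.0855]
 [-0.0855 -0.0106  0.9963]
 [-0.0026 -0.9999 -0.0109]]
shift in tool axes, full scales: [ 0.6727  1.5736 -1.4996] world [ 0.0215 -0.0627 -0.0624]
turn units 1 [ 0.1088  0.111  -0.0249] shift after turn [ 0.6855  1.5589 -1.5091]
turn units -1 [ -0.039  -31.3044  -0.1703] shift after turn [-0.6855  1.5589  1.5091]
```

Call:
send_rows:
  targets:
    - [0.35, 0.5, -0.8, 0.1, 0.12, 0]
    - [0.35, 0.5, -0.8, 0, 0, 0]
    - [0, 0.8, 0, 0, 0, 0]
    - [0, 0.8, 0, 0, 0, 0]
    - [0, 0.8, 0, 0, 0, 0]
    - [0, 0.7, 0, 0, 0, 0]
    - [0, 0.4, 0, 0, 0, 0]
    - [0, 0.2, 0, 0, 0, 0]
    - [0, 0, 0, 0, 0, 0]
    - [0, 0, 0, 0, 0, 0]

```text
time_s: 2.6
ee_pos: [0.4273, -0.0081, 0.0176]
ee_rot: [0.707, -0.706, 0.032, -0.031]
force: [0.3, -0.3, 0.9]
opening: 0.0675
```

```bash
python3 -c "
from h import *
togo(w(-.24,-.115,.012))
crop(get_image('top')[:,:,::-1],200,120,400,270,4,'pics/top1.png');cv2.imwrite('pics/wrist1.png',get_image('wrist')[:,:,::-1])"
```

```text
t 2.6 pos [ 0.4273 -0.0081  0.0176] guide [-0.2398 -0.1138  0.0176] F [ 0.2524 -0.2945  0.9346] open 0.06753610454960475
[[ 0.9961 -0.0003  0.0887]
 [-0.0887  0.0012  0.9961]
 [-0.0004 -1.      0.0012]]
shift in tool axes, full scales: [-0.0048  0.1391 -0.0305] world [-0.0003 -0.0012 -0.0056]
turn units 1 [-0.0121  0.0787 -0.0039] shift after turn [-0.0046  0.1391 -0.0304]
turn units -1 [ -0.0061 -31.3373   0.019 ] shift after turn [0.0046 0.1391 0.0304]
```

View pics/wrist1.png

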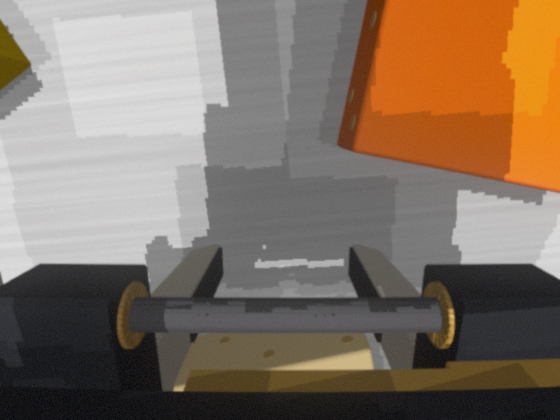

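Call:
send_rows:
  targets:
    - [0.25, 0.05, 0, 0, 0.08, 0]
    - [0.25, 0, 0, 0, 0, 0]
    - [0.25, 0, 0, 0, 0, 0]
    - [0.25, 0, 0, 0, 0, 0]
    - [0.25, 0, 0, 0, 0, 0]
    - [0.25, 0, 0, 0, 0, 0]
    - [0.25, 0, 0, 0, 0, 0]
    - [0.25, 0, 0, 0, 0, 0]
    - [0.25, 0, 0, 0, 0, 0]
    - [0.25, 0, 0, 0, 0, 0]

```text
time_s: 3.53
ee_pos: [0.5369, -0.0179, 0.0236]
ee_rot: [0.707, -0.706, 0.032, -0.036]
force: [-1.8, 0.8, -1.8]
opening: 0.068
```

```bash
python3 -c "
from h import *
togo(w(-.0975,-.115,.015))
crop(get_image('top')[:,:,::-1],200,120,400,270,4,'pics/top2.png')"
```

```text
t 3.5333 pos [ 0.5369 -0.0179  0.0236] guide [-0.1298 -0.113   0.0236] F [-1.7656  0.7918 -1.7936] open 0.06797471419329229
[[ 0.9955  0.0057  0.0948]
 [-0.0949  0.0014  0.9955]
 [ 0.0056 -1.      0.002 ]]
shift in tool axes, full scales: [ 0.8063  0.2206 -0.0531] world [ 0.032  -0.0052 -0.0086]
turn units 1 [-0.0198  0.0171  0.0558] shift after turn [ 0.8076  0.2162 -0.0512]
turn units -1 [  0.0876 -31.3987   0.0311] shift after turn [-0.8076  0.2162  0.0512]
```

View pics/top2.png

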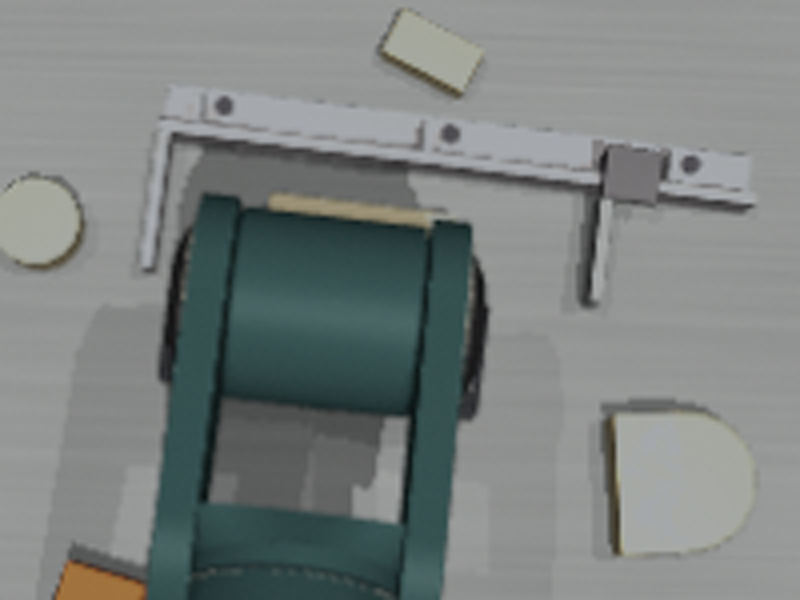

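Call:
send_rows:
  targets:
    - [0.1, 0.08, 0, 0, 0, 0]
    - [0.1, 0.08, 0, 0, 0, 0]
    - [0.1, 0.06, 0, 0, 0, 0]
    - [0.1, 0.02, 0, 0, 0, 0]
    - [0.1, 0.02, 0, 0, 0, 0]
    - [0.1, 0.02, 0, 0, 0, 0]
    - [0.1, 0.02, 0, 0, 0, 0]
    - [0.08, 0.02, 0, 0, 0, 0]
    - [0.06, 0.02, 0, 0, 0, 0]
    - [0.06, 0.02, 0, 0, 0, 0]

```text
time_s: 4.42
ee_pos: [0.5679, -0.0209, 0.013]
ee_rot: [0.707, -0.706, 0.04, -0.026]
force: [-36.5, 2.6, 26.9]
opening: 0.0679
```

```bash
python3 -c "
from h import *
togo(w(-.0975,-.115,.015))"
```

```text
t 4.4167 pos [ 0.5679 -0.0209  0.013 ] guide [-0.0987 -0.113   0.013 ] F [-36.48     2.6271  26.8878] open 0.06786169490171848
[[ 0.9954 -0.0196  0.0943]
 [-0.0942  0.0031  0.9955]
 [-0.0198 -0.9998  0.0013]]
shift in tool axes, full scales: [ 0.0279 -0.0518 -0.0508] world [ 0.001  -0.0021  0.002 ]
turn units 1 [-0.0124  0.0229 -0.1982] shift after turn [ 0.029  -0.0511 -0.0508]
turn units -1 [ -0.3111 -31.3914   0.0195] shift after turn [-0.029  -0.0511  0.0508]
```

Call:
send_rows:
  targets:
    - [-0.3, 0, 0, 0, 0, 0]
    - [-0.5, 0, 0, 0, 0, 0]
    - [0, -0.9, 0, 0, 0, -0.1]
    - [0, -0.9, 0, 0, 0, 0]
    - [0, -0.9, 0, 0, 0, 0]
    - [0.2, 0, -0.9, 0, 0, 0]
    - [0.4, 0, -0.9, 0, 0, 0]
    - [0.5, 0, -0.9, 0, 0, 0]
    - [0.5, 0, -0.9, 0, 0, 0]
    - [0.5, 0, -0.9, 0, 0, 0]
  claw: 255

```text
time_s: 5.25
ee_pos: [0.6045, -0.2045, 0.1311]
ee_rot: [-0.706, 0.707, -0.03, 0.029]
force: [0.7, 0.6, 0.0]
opening: 0.0056
```

Call:
send_rows:
  targets:
    - [0, 0, -0.9, 0, 0, 0]
    - [0, 0, 0, 0, 0, 0]
    - [0, 0, 0, 0, 0, 0]
    - [0, 0, 0, 0, 0, 0]
    - [0, 0, 0, 0, 0, 0]
    - [0, 0, 0, 0, 0, 0]
    - [0, 0, 0, 0, 0, 0]
    - [0, 0, 0, 0, 0, 0]
    - [0, 0, 0, 0, 0, 0]
    - [0, 0, 0, 0, 0, 0]

```text
time_s: 6.08
ee_pos: [0.6041, -0.2455, 0.1319]
ee_rot: [-0.706, 0.707, -0.029, 0.031]
force: [0.4, -0.4, 0.7]
opening: 0.0005
```

```bash
python3 -c "
from h import *
togo(w(-.044,-.327,.02))
crop(get_image('top')[:,:,::-1],220,120,400,270,4,'pics/top3.png')"
```

```text
t 6.0833 pos [ 0.6041 -0.2455  0.1319] guide [-0.041  -0.333   0.1319] F [ 0.4472 -0.4236  0.6963] open 0.0004985618477732718
[[ 0.9964  0.0019  0.0853]
 [-0.0853 -0.0024  0.9964]
 [ 0.0021 -1.     -0.0022]]
shift in tool axes, full scales: [-0.0795  2.7982  0.1572] world [-0.0024  0.0063 -0.1119]
turn units 1 [0.0219 0.1132 0.0208] shift after turn [-0.0754  2.7987  0.1502]
turn units -1 [  0.0326 -31.3026  -0.0342] shift after turn [ 0.0754  2.7987 -0.1502]
```

View pics/top3.png

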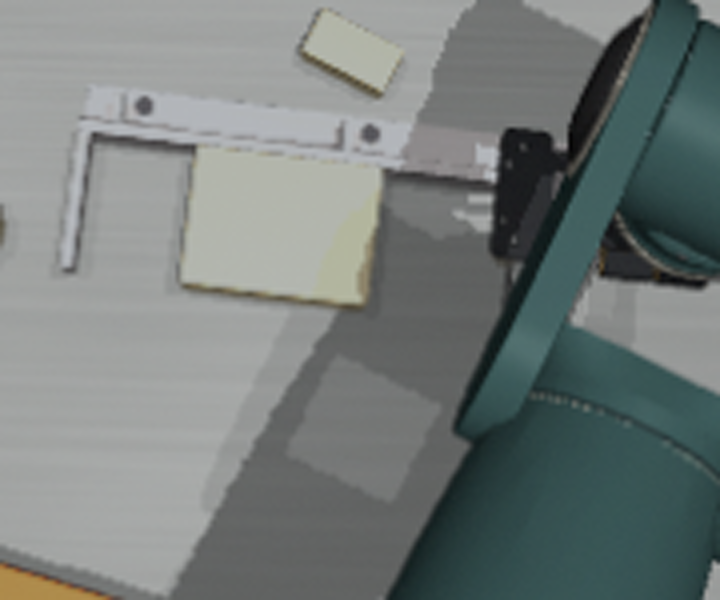

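Call:
send_rows:
  targets:
    - [-0.08, 0.9, 0, 0, 0.11, 0]
    - [0, 0.9, 0, 0, 0, 0]
    - [0, 0.7, 0, 0, 0, 0]
    - [0, 0.35, 0, 0, 0, 0]
    - [0, 0, 0.2, 0, 0, 0]
    - [0, 0, 0.25, 0, 0, 0]
    - [0, 0, 0.25, 0, 0, 0]
    - [0, 0, 0.25, 0, 0, 0]
    - [0, 0, 0.25, 0, 0, 0]
    - [0, 0, 0.25, 0, 0, 0]

```text
time_s: 6.97
ee_pos: [0.6094, -0.1839, 0.0201]
ee_rot: [-0.704, 0.709, -0.031, 0.038]
force: [-1.0, -3.1, -1.3]
opening: 0.0004
```

```bash
python3 -c "
from h import *
togo(w(-.044,-.1455,.02))"
```

```text
t 6.9667 pos [ 0.6094 -0.1839  0.0201] guide [-0.0416 -0.2712  0.0201] F [-0.965  -3.1256 -1.34  ] open 0.00041880433405256203
[[ 0.9952  0.0098  0.097 ]
 [-0.0969 -0.007   0.9953]
 [ 0.0104 -0.9999 -0.006 ]]
shift in tool axes, full scales: [-0.0612 -0.0177  3.1415] world [ 0.0097  0.1253 -0.0001]
turn units 1 [ 0.0599 -0.0043  0.104 ] shift after turn [-0.0599  0.0018  3.1416]
turn units -1 [-0.1634 31.4111  0.094 ] shift after turn [ 0.0599  0.0018 -3.1416]
```

Follower is being pushed (−3 N). Continue.

Call:
send_rows:
  targets:
    - [0, 0, 0.25, 0, 0, 0.1]
    - [0, 0, 0.25, 0, 0, 0]
    - [0, 0, 0.25, 0, 0, 0]
    - [0, 0, 0.25, 0, 0, 0]
    - [0, 0, 0.25, 0, 0, 0]
    - [0, 0, 0.25, 0, 0, 0]
    - [0, 0, 0.25, 0, 0, 0]
    - [0, 0, 0.25, 0, 0, 0]
    - [0, 0, 0.2, 0, 0, 0]
    - [0, 0, 0.15, 0, 0, 0]

```text
time_s: 7.8
ee_pos: [0.6198, -0.0805, 0.0219]
ee_rot: [-0.702, 0.71, -0.033, 0.034]
force: [-0.3, -6.7, -1.5]
opening: 0.0006
```

```bash
python3 -c "
from h import *
togo(w(-.044,-.1455,.02))"
```

```text
t 7.8 pos [ 0.6198 -0.0805  0.0219] guide [-0.0412 -0.1673  0.0219] F [-0.2579 -6.6503 -1.5467] open 0.000623451984871123
[[ 0.9954  0.0009  0.0956]
 [-0.0956 -0.0108  0.9954]
 [ 0.002  -0.9999 -0.0107]]
shift in tool axes, full scales: [-0.0689  0.0413  0.5448] world [-0.0007  0.0219 -0.0019]
turn units 1 [0.1071 0.0097 0.0198] shift after turn [-0.0694  0.0473  0.5442]
turn units -1 [  0.0311 -31.4057  -0.1682] shift after turn [ 0.0694  0.0473 -0.5442]
```

Call:
send_rows:
  targets:
    - [0, 0, 0.1, 0.1, 0, 0]
    - [0, 0, 0.1, 0, 0, 0]
    - [0, 0, 0.1, 0, 0, 0]
    - [0, 0, 0.08, 0, 0, 0]
    - [0, 0, 0.08, 0, 0, 0]
    - [0, 0, 0.07, 0, 0, 0]
    - [0, 0, 0.06, 0, 0, 0]
    - [0, 0, 0.06, 0, 0, 0]
    - [0, 0, 0.06, 0, 0, 0]
    - [0, 0, 0.06, 0, 0, 0]

```text
time_s: 8.63
ee_pos: [0.6222, -0.055, 0.022]
ee_rot: [-0.7, 0.712, -0.034, 0.035]
force: [-1.7, -25.9, 0.4]
opening: 0.0005
```

```bash
python3 -c "
from h import *
togo(w(-.044,-.1455,.02))"
```

```text
t 8.6333 pos [ 0.6222 -0.055   0.022 ] guide [-0.0413 -0.1417  0.022 ] F [ -1.7232 -25.9157   0.361 ] open 0.00045260559416645895
[[ 0.9953  0.0006  0.0969]
 [-0.0969 -0.0166  0.9952]
 [ 0.0022 -0.9999 -0.0165]]
shift in tool axes, full scales: [-0.0674  0.0518 -0.0946] world [-0.003  -0.0035 -0.002 ]
turn units 1 [ 0.1646 -0.0038  0.022 ] shift after turn [-0.0673  0.0504 -0.0954]
turn units -1 [-0.0345 31.4111  0.2585] shift after turn [0.0673 0.0504 0.0954]
```

Call:
send_rows:
  targets:
    - [0, 0, -0.3, 0, 0, 0]
    - [0, 0, -0.6, 0, 0, 0]
    - [0, 0, -0.6, 0, 0, 0]
    - [0, -0.9, 0, 0, 0, 0]
    - [0, -0.9, 0, 0, 0, 0]
    - [0, -0.9, 0, 0, 0, 0]
    - [0, -0.9, 0, 0, 0, 0]
    - [0, -0.9, -0.3, 0, 0, 0]
    - [-0.3, 0, -0.9, 0, 0, 0]
    - [-0.3, 0, -0.9, 0, 0, 0]

```text
time_s: 9.47
ee_pos: [0.5845, -0.1905, 0.2115]
ee_rot: [-0.705, 0.708, -0.031, 0.032]
force: [0.5, -0.9, -0.6]
opening: 0.0006
```

Call:
send_rows:
  targets:
    - [-0.5, 0, -0.8, 0, 0, 0]
    - [-0.5, 0, -0.8, 0, 0, 0]
    - [-0.5, 0, -0.8, 0, 0, 0]
    - [0, 0, 0, 0, 0, 0]
    - [0, 0, 0, 0, 0, 0]
    - [0, 0, 0, 0, 0, 0]
    - [0, 0, 0, 0, 0, 0]
    - [0, 0, 0, 0, 0, 0]
    - [0, 0, 0, 0, 0, 0]
    - [0, 0, 0, 0, 0, 0]

```text
time_s: 10.3
ee_pos: [0.5143, -0.2847, 0.2156]
ee_rot: [-0.706, 0.707, -0.027, 0.035]
force: [0.1, -0.4, 0.6]
opening: 0.0005
```

```bash
python3 -c "
from h import *
togo(w(-.044,-.1455,.02))
crop(get_image('top')[:,:,::-1],200,120,400,270,4,'pics/top4.png')
crop(get_image('scene')[:,:,::-1],190,150,370,285,4,'pics/scene4.png')"
```

```text
t 10.3 pos [ 0.5143 -0.2847  0.2156] guide [-0.1265 -0.3807  0.2156] F [ 0.0914 -0.4027  0.6149] open 0.000524822945590772
[[ 0.996   0.0114  0.0884]
 [-0.0884 -0.0012  0.9961]
 [ 0.0115 -0.9999 -0.0002]]
shift in tool axes, full scales: [2.0545 4.913  5.8633] world [ 0.1048  0.2261 -0.1956]
turn units 1 [0.0019 0.0819 0.1151] shift after turn [2.0628 4.8904 5.8793]
turn units -1 [  0.1803 -31.3335  -0.0029] shift after turn [-2.0628  4.8904 -5.8793]
```

View pics/top4.png

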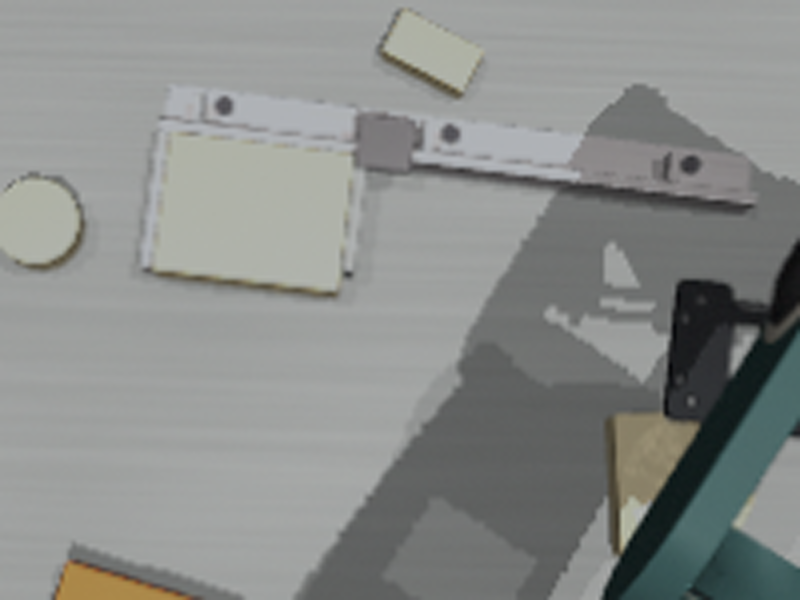

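View pics/scene4.png

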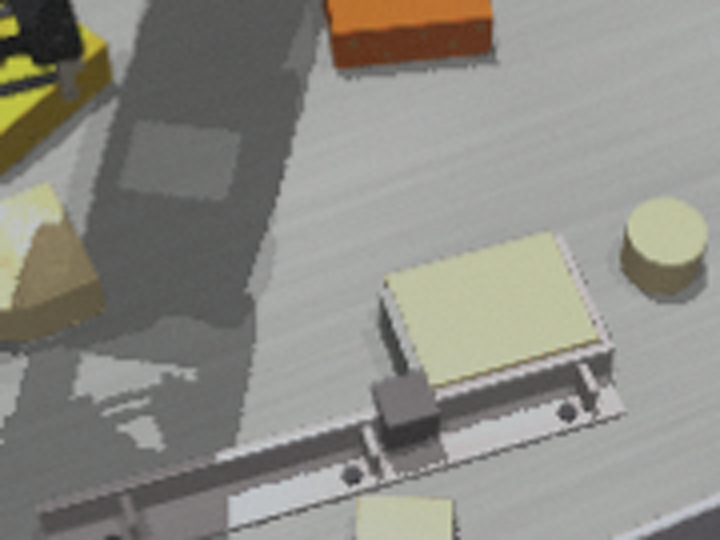

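```bash
python3 - <<'E'
from h import *
T=camera_model("top"); t=lambda p:(np.array(p,float)+.5)/4-.5+[200,120]
B=onplane(T,t([(167,132),(355,152),(338,293),(152,270)]),.045)
print([g(b)*1000 for b in B], "centre",g(B.mean(0))*1000)
by=B[0]-B[1]+B[3]-B[2]; print("angle to guide",np.arctan2(by[0],by[1])+YW*1)
sign_off()
E
```

```text
[array([-1.8714,  4.056 , 45.    ]), array([   0.0081, -116.3841,   45.    ]), array([ -90.9385, -116.6992,   45.    ]), array([-90.8641,   1.8739,  45.    ])] centre [-45.9165 -56.7883  45.    ]
angle to guide -0.007552656667680777
the job is handed in; nothing more can be done
```

The block is seated in the corner, with the follower against its free end. I handed the job in at about 10.4 s of the 58 s allowed; no verdict was reported.

**How it was done:** I pushed the block's long side with two spread fingertips, which squared it and slid it against the fence. The push force rose to about 36 N there. Then, with the fingers shut, I pushed the back of the follower plate, which slid the block to the end stop; that force rose to about 26 N. The arm then backed off and rose clear.

**Last checks:**
- **Block position:** from the top camera, the block's centre was at guide (-45.9, -56.8) mm. The seated place is (-45, -60), so both are within the 5 mm limit.
- **Along-fence offset:** the 3 mm difference is about the size of my error in locating the guide corner. The two cameras differed by about 5 mm across the fence and 2 mm along it. Seating rests on the force rise and on no visible gaps in either view.
- **Squareness:** the block was within 0.008 rad of the guide.
- **Follower:** its face was against the block's free end in both views. I did not measure its position from the pictures.
- **Other things:** the offcut and small round cheese showed no visible shift. The arm partly hid the rounded piece. I did not re-check the bottle, jar, bowl and spatula, but the tool never went near them at low height.

**Disagreement in the measurements:** the heights worked out from two cameras came out low. The block top read 3–12 mm under 45 mm and the guide top 10–16 mm under 40 mm. I used the given heights for the plane casts and relied on contact for the final fit.

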